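# Push the four cover pins of an air-filter box home in criss-cross order

## Task

Close the air-filter box by pushing its four raised cover pins fully home, one at a time and lightly, with the fingertips from above, so the cover seats evenly: first the pin beside the intake neck, then the one diagonally opposite, then the other pin at the neck's end, and last the remaining one. Only push: do not pick up, tip or shove the box, and leave the tools and other things on the table alone.

Things in the scene. Friction and masses are not known exactly. Their poses are not given: they have to be found in the camera images.
- filter_box: Loose air-filter box, about 1.2 kg: black shell, grey cover in place, 140 (x) by 110 (y) mm, cover top 58 mm high. Origin: centre of its underside; z up. A round black intake neck, 37 mm across, its axis 25 mm up, sticks out 31 mm from the short -x end, off-centre at y = +30 mm, so beside the (-x, +y) corner. It may stand turned any way round. It may not be shoved more than 30 mm.
- neck_pin_top (a point): Centre of the top of the round black head (18 mm across, 3 mm thick) of the push pin beside the intake neck (box frame x -54, y +40). It moves down with the pin: about 73 mm above the table when raised, 63 mm when fully home (head underside on the 60 mm boss of the cover).
- neck_pin (a joint): How far that pin is pushed in, m: 0 to 0.0025 at the start, 0.010 fully home; more than 0.008 counts as home. It slides straight down with about 3 N of friction, stays where it is left, and stops firmly at 0.010. The fingers must never press on the box or its pins with more than 30 N.
- cross_pin_top (a point): Centre of the top of the round black head (18 mm across, 3 mm thick) of the push pin diagonally opposite the neck_pin (box frame x +54, y -40). It moves down with the pin: about 73 mm above the table when raised, 63 mm when fully home (head underside on the 60 mm boss of the cover).
- cross_pin (a joint): How far that pin is pushed in, m: 0 to 0.0025 at the start, 0.010 fully home; more than 0.008 counts as home. It slides straight down with about 3 N of friction, stays where it is left, and stops firmly at 0.010. The fingers must never press on the box or its pins with more than 30 N.
- third_pin_top (a point): Centre of the top of the round black head (18 mm across, 3 mm thick) of the push pin at the other corner of the neck's end (box frame x -54, y -40). It moves down with the pin: about 73 mm above the table when raised, 63 mm when fully home (head underside on the 60 mm boss of the cover).
- third_pin (a joint): How far that pin is pushed in, m: 0 to 0.0025 at the start, 0.010 fully home; more than 0.008 counts as home. It slides straight down with about 3 N of friction, stays where it is left, and stops firmly at 0.010. The fingers must never press on the box or its pins with more than 30 N.
- last_pin_top (a point): Centre of the top of the round black head (18 mm across, 3 mm thick) of the push pin at the remaining corner (box frame x +54, y +40). It moves down with the pin: about 73 mm above the table when raised, 63 mm when fully home (head underside on the 60 mm boss of the cover).
- last_pin (a joint): How far that pin is pushed in, m: 0 to 0.0025 at the start, 0.010 fully home; more than 0.008 counts as home. It slides straight down with about 3 N of friction, stays where it is left, and stops firmly at 0.010. The fingers must never press on the box or its pins with more than 30 N.
- filter_cap: Bystander: round black cap, 74 mm across, 22 mm high, lying loose on the table; origin at the centre of its underside. Leave it alone.
- tape_measure: Bystander: metal tape measure lying flat, 73 x 123 x 37 mm, loose; origin near the centre of its underside. Leave it alone.
- pliers: Bystander: pliers with red grips lying flat, 64 x 198 x 14 mm, loose; origin near the centre of their underside. Leave them alone.
- screwdriver: Bystander: screwdriver with an orange handle lying flat, 30 x 240 x 29 mm, loose; origin near the centre of its underside. Leave it alone.

How it is judged (in metres and radians):
On the way, in this order (a step that is already met when the one before it is completed fails the run):
1. the pin beside the neck is home (value of joint neck_pin above 0.008 m), for 0.1 s.
2. the pin diagonally opposite it is home (value of joint cross_pin above 0.008 m), for 0.1 s.
3. the other pin at the neck's end is home (value of joint third_pin above 0.008 m), for 0.1 s.
4. the last pin is home (value of joint last_pin above 0.008 m), for 0.1 s.
At the end, for the whole second after the job is handed in: All four pins are pushed in at least 8 of their 10 mm, the box stands flat and still within 30 mm of where it was, and each bystander lies within 20 mm of where it was (value of joint each of neck_pin, cross_pin, third_pin, last_pin above 0.008 m and distance of filter_box from where it was at the start of the episode below 0.03 m and angle between filter_box's own z axis and vertical below 0.05 rad and linear speed of filter_box below 0.01 m/s and distance of each of filter_cap, tape_measure, pliers, screwdriver from where it was at the start of the episode below 0.02 m); the robot touches nothing.
It fails at once if a pin is pushed in (past 5 mm) before the one that comes before it in the order is home (8 mm) ((value of joint cross_pin above 0.005 m and value of joint neck_pin below 0.008 m) or (value of joint third_pin above 0.005 m and value of joint cross_pin below 0.008 m) or (value of joint last_pin above 0.005 m and value of joint third_pin below 0.008 m)).
It fails at once if the filter box is lifted, tipped or shoved more than 30 mm (height (world z) of filter_box above 0.012 m or angle between filter_box's own z axis and vertical above 0.12 rad or distance of filter_box from where it was at the start of the episode above 0.03 m).
It fails at once if the fingers press on the box or its pins with more than 30 N (contact force between the fingers and filter_box above 30 N).
It fails at once if a bystander is moved more than 20 mm (distance of any of filter_cap, tape_measure, pliers, screwdriver from where it was at the start of the episode above 0.02 m).
It also fails if it takes over 51 s, if anything falls off the work surface, if the arm or the gripper's body presses on something with over 40 N, if the wrist force passes 120 N, or if a joint passes its speed limit or range.

## Robot

A 6-joint arm with a two-finger parallel gripper is mounted at the origin on a cart in front of the work surface, level with it; the furniture and walls round the work are solid. World frame = base frame: x ahead of the robot, y to its left, z up, the work surface at z = 0. Lengths are in mm, angles in rad, forces in N, time in s.
With the tool pointing down it reaches from about 300 to 750 mm from the base axis. Payload 8.5 kg.
Tool frame: the origin (TCP) lies midway between the tips of the shut fingers; the grasp point (between the pads) lies 19 mm behind it (robot.hold_point_z is the z of the grasp point in the tool frame, in mm); z points along the fingers, y is the line along which they close (so a half turn about z gives the same grasp; the last joint's range is limited). The gripper opens to 85 mm and grips with 20 to 120 N. Pads are 22 mm wide; open, the fingers measure 114 mm over their backs; the gripper's body (76 mm by 85 mm) begins 54 mm behind the grasp point. The pads swing forward as they close: fully open they stand 13 mm farther back than shut.
Start: joints at [-1.389, 0.381, 1.297, -0, 1.464, -0.215], TCP at [212.551, -507.25, 231.322] pointing down, gripper open.
Joint ranges: [-3.11, 3.11], [-0.89, 2.33], [0.22, 2.48], [-1.42, 4.56], [0.17, 2.85], [-2.88, 2.88]. Speed limits (rad/s): [2.39, 2.39, 3.14, 3.14, 3.14, 3.14].

## Interface

Orientations are given as a unit quaternion [w, x, y, z].
In Python, from rig import robot gives the robot as it stands.
- The arm moves only by the shell command python3 -m creep 'ROWS' [FORCE]. ROWS is JSON, a list of rows, each an object with "delta_pos": the shift along the tool's x, y, z in mm, a list of three; "yaw": the turn about the tool's z in degrees; "gripper": the finger opening in mm, from 0 to 85.4. In form: [{"delta_pos": [tx, ty, tz], "yaw": yaw, "gripper": gripper}, ...]. A call has 1 to 5 rows; each row shifts and turns the commanded pose from where the row before left it, along the tool's axes as they then stand; what a row does not reach is not made up. A row lasts 1/8 s, in which the tool goes at most 62.5 mm and 10.7 degrees, less where a joint would pass 70% of its speed; a pose out of reach is approached as far as the arm can. A call with a gripper value outside its range is refused whole. The fingers move at their own pace and stop on an object; FORCE is the grip in N (left out, the last holds). Time passes only in rows, so rows that do not move let the fingers close. It gives the time, the measured TCP pose, the force, the opening and the grip force at its end, in the units of the state.
- robot.get_obs(): the state, without advancing time (a new reading comes with each control period).
- robot.get_image(name): name is "side" or "top" or "wrist"; returns the picture (400x640x3 uint8, blue, green, red); there is no depth.
- robot.camera_model(name): a dict with "fx", "fy", "cx", "cy" (pixels), "R" (3x3) and "t" (3): a world point X has camera coordinates R X + t. Camera axes: x right, y down, z forward; pixel columns grow to the right and rows downward; lengths in mm; the calibration is good to about 2 mm. A picture is of the moment at which its call begins: read the wrist's pose just before it. camera_model takes no time and is no camera call; for the wrist camera it gives the pose at the moment of the call.
- robot.sign_off(): hands the job in; it is judged then, once.
The state is a dict: "time_s": time; "joint_positions": joint angles; "joint_vel": joint speeds; "tau": joint torques, N m; "ee_pos": TCP position; "eef_rot": TCP orientation; "wrist_force": force on the tool from outside, world axes, zero at the start; "moment": the same for the moment, N m; "width": finger opening in mm; "gripper_force": force on a finger pad.
Only numpy, scipy, OpenCV 4.12 (cv2) and the standard library are available. Lean on these libraries where they do the work, as an engineer would, in place of code of your own. Each camera call takes 0.05 s, during which the arm holds its last target. There are 200 camera calls.

## Working session

There is one attempt and no reset: what is moved stays moved. The work goes in short steps, Python scripts to look and compute and a shell command to move; the robot and the scene stay as the last step left them, time stands still between calls to the robot, and variables do not carry over. Pictures are saved under pics/ and viewed, at most 10 in all, crops included, and the job is handed in when it is done.

```bash
mkdir -p pics; ls; python3 - <<'E'
from rig import robot
import cv2
o=robot.get_obs();print(o)
for n in("top","side"):
    cv2.imwrite(f"pics/{n}0.png",robot.get_image(n))
    m=robot.camera_model(n);print(n,m)
E
```

```text
pics
{'time_s': 0.0, 'joint_positions': array([-1.38932518e+00,  3.81200999e-01,  1.29825128e+00, -1.77803258e-05,
        1.46359836e+00, -2.15308721e-01]), 'joint_vel': array([-0.00025828,  0.00138719, -0.00010269,  0.00045436, -0.0013276 ,
       -0.00030021]), 'tau': array([-2.35459906e-03, -4.48464310e+01, -2.31276137e+01, -4.10436260e-04,
        4.81230862e-03, -2.49105091e-05]), 'ee_pos': array([ 212.483282  , -506.98329336,  230.71229243]), 'eef_rot': array([-7.29037146e-04,  9.80384729e-01,  1.97091987e-01,  3.49590145e-06]), 'wrist_force': array([-0.37784963, -0.14716482,  0.75949197]), 'moment': array([-0.01481504,  0.02154669, -0.02041576]), 'gripper_force': 0.0, 'width': 85.12880101229781}
top {'fx': 511.0806037268243, 'fy': 511.0806037268243, 'cx': 312.49632488689144, 'cy': 198.33971737690703, 'R': array([[-0.00857499, -0.99994041,  0.00675612],
       [-0.99521377,  0.00787635, -0.09740392],
       [ 0.0973449 , -0.00755902, -0.995222  ]]), 't': array([ 183.55532564,  596.74875418, 1003.91317018])}
side {'fx': 436.0691737918777, 'fy': 436.0691737918777, 'cx': 321.9169882635452, 'cy': 200.4448149305089, 'R': array([[ 0.99811615, -0.06122407, -0.00396996],
       [-0.03320241, -0.4846087 , -0.87410068],
       [ 0.05159213,  0.87258582, -0.48572856]]), 't': array([-591.93777455,  197.23071734,  727.36171454])}
```

View pics/top0.png

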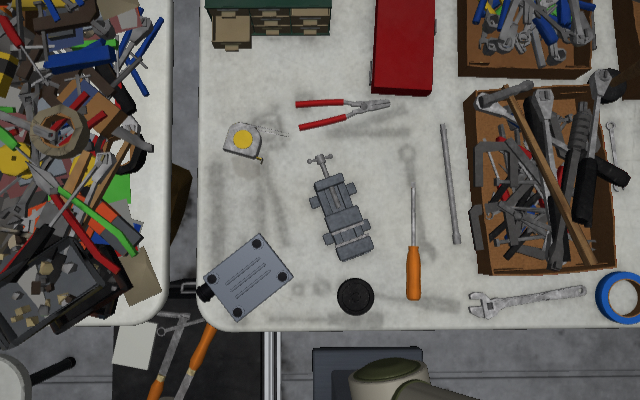

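View pics/side0.png

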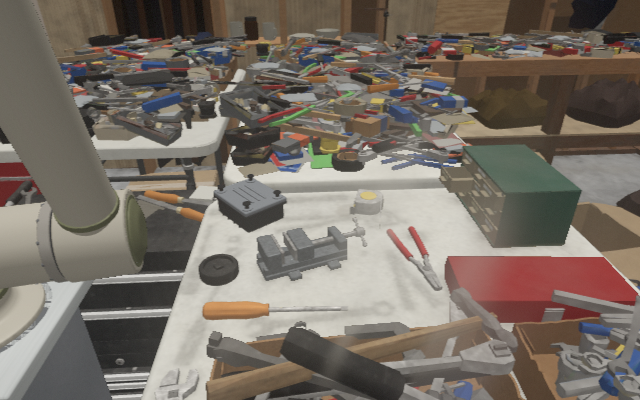

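The top view shows the box at about (248,277), with pin heads near (209,276), (284,279), (238,312) and (257,243). The neck is at (205,293), so the neck pin is (209,276), the cross pin (284,279), the third (238,312) and the last (257,243).

```bash
cat > h.py <<'E'
import numpy as np,cv2
from rig import robot
def ray(m,u,v,z):
    R=np.array(m["R"]);t=np.array(m["t"]);c=-R.T@t
    d=R.T@np.array([(u-m["cx"])/m["fx"],(v-m["cy"])/m["fy"],1]);return c+d*(z-c[2])/d[2]
def proj(m,X):
    p=np.array(m["R"])@X+m["t"];return m["fx"]*p[0]/p[2]+m["cx"],m["fy"]*p[1]/p[2]+m["cy"]
def blob(im,u,v,r=11,th=50):
    u0,v0=int(u)-r,int(v)-r
    g=im[v0:v0+2*r+1,u0:u0+2*r+1].max(2)
    n,l,s,c=cv2.connectedComponentsWithStats((g<th).astype(np.uint8))
    i=min(range(1,n),key=lambda k:np.hypot(*(c[k]-r))-s[k,4]*.02)
    return c[i]+[u0,v0],s[i]
E
python3 - <<'E'
from h import *
im=cv2.imread("pics/top0.png");m=robot.camera_model("top")
P=[]
for u,v in((209,276),(284,279),(238,312),(257,243)):
    c,s=blob(im,u,v);P.append(ray(m,*c,72));print(c,s,P[-1].round(1))
P=np.array(P);print("centre",P.mean(0),[np.linalg.norm(P[a]-P[b]).round(1) for a,b in((0,2),(1,3),(0,3),(1,2),(0,1),(2,3))])
x=P[1]+P[3]-P[0]-P[2];print("box yaw",np.degrees(np.arctan2(x[1],x[0])))
o=robot.get_obs();from scipy.spatial.transform import Rotation as R
q=o["eef_rot"];print(R.from_quat([q[1],q[2],q[3],q[0]]).as_matrix().round(3))
cv2.imwrite("pics/c.png",cv2.resize(im[220:335,180:310],None,fx=4,fy=4,interpolation=2))
E
```

```text
[211.36666667 278.8       ] [ 9 10  9  9 60] [441.7 372.7  72. ]
[281.84745763 276.28813559] [ 5  4  9  9 59] [445.2 238.6  72. ]
[237.03125 312.0625 ] [ 6  7  9  9 64] [379.  323.6  72. ]
[256.11864407 243.22033898] [ 6  7  9  9 59] [508.4 287.8  72. ]
centre [443.58140537 305.66034577  72.        ] [np.float64(79.7), np.float64(80.0), np.float64(108.0), np.float64(107.7), np.float64(134.1), np.float64(134.3)]
box yaw -51.948063403915654
[[ 0.922  0.387 -0.   ]
 [ 0.387 -0.922  0.001]
 [ 0.    -0.001 -1.   ]]
```

View pics/c.png

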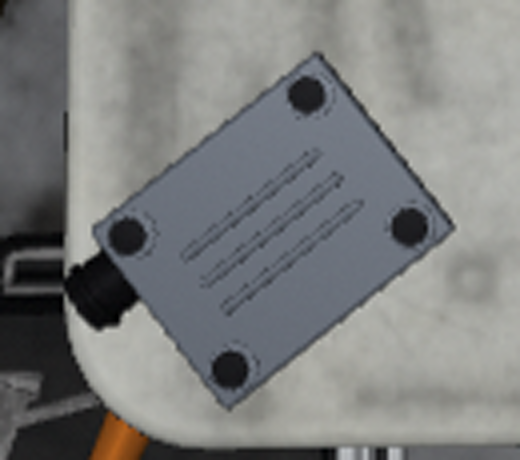

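Pin spacings come out at 80 and 108 mm, matching the box. Next I shut the fingers and travel high, along (+229,+880) in world, which is about (552,-723) in tool axes.

```bash
python3 -m creep '[{"delta_pos":[28,-36,0],"yaw":0,"gripper":0},{"delta_pos":[28,-36,0],"yaw":0,"gripper":0},{"delta_pos":[28,-36,0],"yaw":0,"gripper":0},{"delta_pos":[28,-36,0],"yaw":0,"gripper":0},{"delta_pos":[28,-36,0],"yaw":0,"gripper":0}]' 20
python3 -m creep '[{"delta_pos":[28,-36,0],"yaw":0,"gripper":0},{"delta_pos":[28,-36,0],"yaw":0,"gripper":0},{"delta_pos":[28,-36,0],"yaw":0,"gripper":0},{"delta_pos":[28,-36,0],"yaw":0,"gripper":0},{"delta_pos":[28,-36,0],"yaw":0,"gripper":0}]'
```

```text
time_s: 0.72
ee_pos: [272.2, -285.5, 231.1]
eef_rot: [-0.0, 0.98, 0.197, -0.0]
wrist_force: [-0.1, -0.1, -0.8]
width: 0.1
gripper_force: 0.0
time_s: 1.35
ee_pos: [331.7, -65.5, 231.3]
eef_rot: [-0.0, 0.98, 0.197, 0.0]
wrist_force: [1.1, -0.6, 0.0]
width: -0.1
gripper_force: 0.0
```

```bash
python3 -m creep '[{"delta_pos":[27,-36,0],"yaw":0,"gripper":0},{"delta_pos":[27,-36,0],"yaw":0,"gripper":0},{"delta_pos":[27,-36,0],"yaw":0,"gripper":0},{"delta_pos":[27,-36,0],"yaw":0,"gripper":0},{"delta_pos":[27,-36,0],"yaw":0,"gripper":0}]'
python3 -m creep '[{"delta_pos":[27,-36,0],"yaw":0,"gripper":0},{"delta_pos":[27,-36,0],"yaw":0,"gripper":0},{"delta_pos":[27,-36,0],"yaw":0,"gripper":0},{"delta_pos":[27,-36,0],"yaw":0,"gripper":0},{"delta_pos":[27,-36,0],"yaw":0,"gripper":0}]'
python3 -m creep '[{"delta_pos":[0,0,40],"yaw":0,"gripper":0},{"delta_pos":[0,0,40],"yaw":0,"gripper":0},{"delta_pos":[0,0,0],"yaw":0,"gripper":0}]'
python3 - <<'E'
from h import *
o=robot.get_obs();print(o["ee_pos"],o["wrist_force"])
m=robot.camera_model("wrist");im=robot.get_image("wrist");cv2.imwrite("pics/w1.png",im)
for p in((441.7,372.7,72),(445.2,238.6,72),(379,323.6,72),(508.4,287.8,72)):print(proj(m,np.array(p)))
print(proj(m,o["ee_pos"]))
E
```

```text
time_s: 1.98
ee_pos: [386.6, 152.8, 231.2]
eef_rot: [0.0, 0.98, 0.197, -0.0]
wrist_force: [0.4, -0.4, 0.5]
width: 0.1
gripper_force: 0.0
time_s: 2.6
ee_pos: [441.6, 370.9, 230.9]
eef_rot: [0.0, 0.98, 0.197, -0.0]
wrist_force: [0.9, -0.8, 1.0]
width: -0.2
gripper_force: 0.0
time_s: 2.98
ee_pos: [440.3, 368.7, 148.8]
eef_rot: [0.001, 0.98, 0.197, -0.003]
wrist_force: [-0.3, 0.7, 0.4]
width: -0.1
gripper_force: 0.0
[440.26360295 368.69904234 148.81848981] [-0.27198637  0.73720352  0.4478528 ]
(np.float64(316.59919816939157), np.float64(207.12394695189445))
(np.float64(477.3653471096876), np.float64(266.61288768617385))
(np.float64(343.2718347805646), np.float64(298.44119704380336))
(np.float64(463.01890699153137), np.float64(168.28398319048017))
(np.float64(320.7004117781138), np.float64(257.3405655222443))
```

View pics/w1.png

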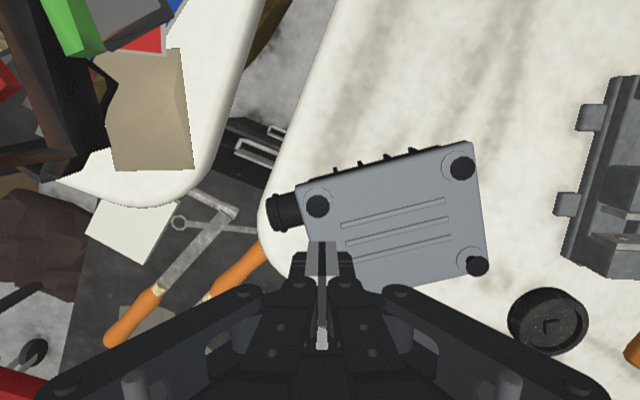

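The wrist view shows the pins at (317,206), (477,266) and (462,168), within about 1 px of the prediction, so the map holds. Next I centre over the neck pin and descend.

```bash
python3 -m creep '[{"delta_pos":[3,-3,30],"yaw":0,"gripper":0},{"delta_pos":[0,0,25],"yaw":0,"gripper":0},{"delta_pos":[0,0,10],"yaw":0,"gripper":0},{"delta_pos":[0,0,0],"yaw":0,"gripper":0},{"delta_pos":[0,0,0],"yaw":0,"gripper":0}]'
python3 -m creep '[{"delta_pos":[0,0,0],"yaw":0,"gripper":0}]'
```

```text
time_s: 3.65
ee_pos: [443.8, 373.6, 87.8]
eef_rot: [-0.0, 0.98, 0.197, 0.001]
wrist_force: [0.4, -0.6, 0.0]
width: -0.4
gripper_force: 0.0
time_s: 3.78
ee_pos: [443.5, 373.5, 87.3]
eef_rot: [-0.0, 0.98, 0.197, 0.001]
wrist_force: [0.5, 0.5, -0.3]
width: -0.3
gripper_force: 0.0
```

```bash
python3 -m creep '[{"delta_pos":[-2,0,5],"yaw":0,"gripper":0},{"delta_pos":[0,0,5],"yaw":0,"gripper":0},{"delta_pos":[0,0,2],"yaw":0,"gripper":0},{"delta_pos":[0,0,0],"yaw":0,"gripper":0}]'
for i in 1 2; do python3 -m creep '[{"delta_pos":[0,0,1],"yaw":0,"gripper":0},{"delta_pos":[0,0,1],"yaw":0,"gripper":0},{"delta_pos":[0,0,0],"yaw":0,"gripper":0}]'|grep -E "ee_p|wri"; done
```

```text
time_s: 4.28
ee_pos: [441.3, 372.5, 74.1]
eef_rot: [0.0, 0.98, 0.197, -0.0]
wrist_force: [0.0, 0.2, -0.2]
width: -0.3
gripper_force: 0.0
ee_pos: [441.3, 372.5, 72.3]
wrist_force: [0.4, 0.1, 0.5]
ee_pos: [441.4, 372.5, 70.4]
wrist_force: [-0.0, 0.1, 2.3]
```

Contact is at about 71 mm with roughly 2.5 N.

```bash
for i in 1 2; do python3 -m creep '[{"delta_pos":[0,0,1],"yaw":0,"gripper":0},{"delta_pos":[0,0,1],"yaw":0,"gripper":0},{"delta_pos":[0,0,0],"yaw":0,"gripper":0}]'|grep -E "ee_p|wri"; done
for i in 1 2; do python3 -m creep '[{"delta_pos":[0,0,1],"yaw":0,"gripper":0},{"delta_pos":[0,0,0],"yaw":0,"gripper":0}]'|grep -E "ee_p|wri"; done
```

```text
ee_pos: [441.4, 372.5, 68.2]
wrist_force: [0.0, -0.2, 1.4]
ee_pos: [441.3, 372.5, 66.2]
wrist_force: [0.6, 0.5, 2.4]
ee_pos: [441.4, 372.5, 65.2]
wrist_force: [1.3, -1.3, 2.0]
ee_pos: [441.4, 372.5, 64.3]
wrist_force: [-0.4, -0.4, 1.4]
```

```bash
python3 -m creep '[{"delta_pos":[0,0,1],"yaw":0,"gripper":0},{"delta_pos":[0,0,0],"yaw":0,"gripper":0}]'|grep -E "ee_p|wri"
python3 -m creep '[{"delta_pos":[0,0,0.5],"yaw":0,"gripper":0},{"delta_pos":[0,0,0],"yaw":0,"gripper":0}]'|grep -E "time|ee_p|wri"
```

```text
ee_pos: [441.4, 372.5, 63.2]
wrist_force: [-0.3, 0.2, 1.7]
time_s: 6.78
ee_pos: [441.4, 372.5, 63.0]
wrist_force: [-0.7, -0.7, 4.2]
```

The force rise at 63.0 mm shows the pin on its stop. I rise and go to the cross pin: world (+3.8,-133.9), tool (-48,125).

```bash
python3 -m creep '[{"delta_pos":[0,0,-12],"yaw":0,"gripper":0},{"delta_pos":[0,0,-20],"yaw":0,"gripper":0},{"delta_pos":[-8,25,0],"yaw":0,"gripper":0},{"delta_pos":[-16,40,0],"yaw":0,"gripper":0},{"delta_pos":[-16,40,0],"yaw":0,"gripper":0}]' | grep -E "time|ee_p|wri"
python3 -m creep '[{"delta_pos":[-8,20,0],"yaw":0,"gripper":0},{"delta_pos":[0,0,0],"yaw":0,"gripper":0},{"delta_pos":[0,0,8],"yaw":0,"gripper":0},{"delta_pos":[0,0,0],"yaw":0,"gripper":0},{"delta_pos":[0,0,0],"yaw":0,"gripper":0}]' | grep -E "time|ee_p|wri"
```

```text
time_s: 7.4
ee_pos: [444.9, 259.1, 95.3]
wrist_force: [1.2, -0.3, 1.0]
time_s: 8.02
ee_pos: [445.2, 239.2, 86.7]
wrist_force: [-0.3, -0.2, 0.4]
```

```bash
python3 -m creep '[{"delta_pos":[0,0,6],"yaw":0,"gripper":0},{"delta_pos":[0,0,6],"yaw":0,"gripper":0},{"delta_pos":[0,0,0],"yaw":0,"gripper":0}]'|grep -E "ee_p|wri"
for i in 1 2 3 4; do python3 -m creep '[{"delta_pos":[0,0,1],"yaw":0,"gripper":0},{"delta_pos":[0,0,1],"yaw":0,"gripper":0},{"delta_pos":[0,0,0],"yaw":0,"gripper":0}]'|grep -E "ee_p|wri"; done
for i in 1 2; do python3 -m creep '[{"delta_pos":[0,0,1],"yaw":0,"gripper":0},{"delta_pos":[0,0,0],"yaw":0,"gripper":0}]'|grep -E "ee_p|wri"; done
```

```text
ee_pos: [445.0, 238.6, 74.2]
wrist_force: [-0.9, 0.0, 0.4]
ee_pos: [445.4, 238.7, 72.9]
wrist_force: [-0.5, 1.6, -0.5]
ee_pos: [445.4, 238.7, 70.9]
wrist_force: [-0.1, -0.4, 1.8]
ee_pos: [445.4, 238.7, 68.7]
wrist_force: [0.6, -0.1, 0.8]
ee_pos: [445.4, 238.7, 66.7]
wrist_force: [1.1, -0.2, 1.1]
ee_pos: [445.4, 238.7, 65.7]
wrist_force: [1.4, 0.1, 1.2]
ee_pos: [445.4, 238.7, 64.8]
wrist_force: [1.1, 0.1, 1.2]
```

```bash
python3 -m creep '[{"delta_pos":[0,0,1],"yaw":0,"gripper":0},{"delta_pos":[0,0,0],"yaw":0,"gripper":0}]'|grep -E "ee_p|wri"
python3 -m creep '[{"delta_pos":[0,0,0.5],"yaw":0,"gripper":0},{"delta_pos":[0,0,0],"yaw":0,"gripper":0}]'|grep -E "time|ee_p|wri"
python3 -m creep '[{"delta_pos":[0,0,0.5],"yaw":0,"gripper":0},{"delta_pos":[0,0,0],"yaw":0,"gripper":0}]'|grep -E "time|ee_p|wri"
```

```text
ee_pos: [445.4, 238.7, 63.8]
wrist_force: [1.8, 0.1, 1.6]
time_s: 10.9
ee_pos: [445.4, 238.7, 63.3]
wrist_force: [1.6, 0.1, 1.5]
time_s: 11.15
ee_pos: [445.4, 238.7, 63.0]
wrist_force: [0.6, 0.2, 4.5]
```

The cross pin is on its stop. Next is the third pin: tool (-28,-104).

```bash
python3 -m creep '[{"delta_pos":[0,0,-12],"yaw":0,"gripper":0},{"delta_pos":[0,0,-20],"yaw":0,"gripper":0},{"delta_pos":[-5,-20,0],"yaw":0,"gripper":0},{"delta_pos":[-9,-34,0],"yaw":0,"gripper":0},{"delta_pos":[-9,-34,0],"yaw":0,"gripper":0}]' | grep -E "time|ee_p|wri"
python3 -m creep '[{"delta_pos":[-5.4,-16,0],"yaw":0,"gripper":0},{"delta_pos":[0,0,0],"yaw":0,"gripper":0},{"delta_pos":[0,0,8],"yaw":0,"gripper":0},{"delta_pos":[0,0,0],"yaw":0,"gripper":0},{"delta_pos":[0,0,0],"yaw":0,"gripper":0}]' | grep -E "time|ee_p|wri"
```

```text
time_s: 11.78
ee_pos: [389.3, 311.5, 95.3]
wrist_force: [1.0, 1.2, 0.2]
time_s: 12.4
ee_pos: [379.4, 323.2, 86.7]
wrist_force: [-1.3, 0.2, 0.5]
```

```bash
python3 -m creep '[{"delta_pos":[0,0,6],"yaw":0,"gripper":0},{"delta_pos":[0,0,6],"yaw":0,"gripper":0},{"delta_pos":[0,0,0],"yaw":0,"gripper":0}]'|grep -E "ee_p|wri"
for i in 1 2 3 4; do python3 -m creep '[{"delta_pos":[0,0,1],"yaw":0,"gripper":0},{"delta_pos":[0,0,1],"yaw":0,"gripper":0},{"delta_pos":[0,0,0],"yaw":0,"gripper":0}]'|grep -E "ee_p|wri"; done
for i in 1 2; do python3 -m creep '[{"delta_pos":[0,0,1],"yaw":0,"gripper":0},{"delta_pos":[0,0,0],"yaw":0,"gripper":0}]'|grep -E "ee_p|wri"; done
```

```text
ee_pos: [378.7, 323.5, 74.3]
wrist_force: [0.8, -0.2, 0.7]
ee_pos: [379.0, 323.6, 72.8]
wrist_force: [0.3, -0.0, -0.3]
ee_pos: [379.0, 323.6, 70.8]
wrist_force: [-0.1, -0.8, 0.0]
ee_pos: [379.0, 323.6, 68.8]
wrist_force: [-0.8, -0.5, 2.6]
ee_pos: [379.0, 323.6, 66.7]
wrist_force: [0.4, -0.3, 1.8]
ee_pos: [379.0, 323.6, 65.7]
wrist_force: [-0.6, -0.8, 1.3]
ee_pos: [379.0, 323.6, 64.8]
wrist_force: [-0.9, 0.8, 1.9]
```

```bash
python3 -m creep '[{"delta_pos":[0,0,1],"yaw":0,"gripper":0},{"delta_pos":[0,0,0],"yaw":0,"gripper":0}]'|grep -E "ee_p|wri"
python3 -m creep '[{"delta_pos":[0,0,0.5],"yaw":0,"gripper":0},{"delta_pos":[0,0,0],"yaw":0,"gripper":0}]'|grep -E "time|ee_p|wri"
python3 -m creep '[{"delta_pos":[0,0,0.5],"yaw":0,"gripper":0},{"delta_pos":[0,0,0],"yaw":0,"gripper":0}]'|grep -E "time|ee_p|wri"
```

```text
ee_pos: [379.0, 323.6, 63.7]
wrist_force: [-0.5, 0.8, 0.8]
time_s: 15.28
ee_pos: [379.0, 323.6, 63.3]
wrist_force: [-0.1, 0.4, 2.0]
time_s: 15.52
ee_pos: [379.0, 323.7, 63.0]
wrist_force: [-1.2, -1.0, 3.8]
```

The third pin is on its stop. The last pin is at tool (105.5,83).

```bash
python3 -m creep '[{"delta_pos":[0,0,-12],"yaw":0,"gripper":0},{"delta_pos":[0,0,-20],"yaw":0,"gripper":0},{"delta_pos":[20,16,0],"yaw":0,"gripper":0},{"delta_pos":[33,26,0],"yaw":0,"gripper":0},{"delta_pos":[33,26,0],"yaw":0,"gripper":0}]' | grep -E "time|ee_p|wri"
python3 -m creep '[{"delta_pos":[19.5,15,0],"yaw":0,"gripper":0},{"delta_pos":[0,0,0],"yaw":0,"gripper":0},{"delta_pos":[0,0,8],"yaw":0,"gripper":0},{"delta_pos":[0,0,0],"yaw":0,"gripper":0},{"delta_pos":[0,0,0],"yaw":0,"gripper":0}]' | grep -E "time|ee_p|wri"
```

```text
time_s: 16.15
ee_pos: [485.7, 293.9, 95.6]
wrist_force: [0.4, 0.8, -0.6]
time_s: 16.77
ee_pos: [507.8, 288.2, 86.9]
wrist_force: [-0.5, -0.2, -0.3]
```

```bash
python3 -m creep '[{"delta_pos":[0,0,6],"yaw":0,"gripper":0},{"delta_pos":[0,0,6],"yaw":0,"gripper":0},{"delta_pos":[0,0,0],"yaw":0,"gripper":0}]'|grep -E "ee_p|wri"
for i in 1 2 3 4; do python3 -m creep '[{"delta_pos":[0,0,1],"yaw":0,"gripper":0},{"delta_pos":[0,0,1],"yaw":0,"gripper":0},{"delta_pos":[0,0,0],"yaw":0,"gripper":0}]'|grep -E "ee_p|wri"; done
for i in 1 2; do python3 -m creep '[{"delta_pos":[0,0,1],"yaw":0,"gripper":0},{"delta_pos":[0,0,0],"yaw":0,"gripper":0}]'|grep -E "ee_p|wri"; done
```

```text
ee_pos: [508.0, 287.7, 74.1]
wrist_force: [0.3, -0.8, 0.3]
ee_pos: [508.4, 287.8, 72.8]
wrist_force: [-0.4, -0.1, -0.1]
ee_pos: [508.3, 287.8, 70.8]
wrist_force: [0.2, -0.3, -0.9]
ee_pos: [508.4, 287.9, 68.9]
wrist_force: [-0.9, -0.3, 1.5]
ee_pos: [508.4, 287.8, 66.7]
wrist_force: [-0.3, -0.1, 1.8]
ee_pos: [508.4, 287.8, 65.7]
wrist_force: [0.0, -0.1, 1.4]
ee_pos: [508.4, 287.8, 64.7]
wrist_force: [0.3, -0.0, 1.5]
```

```bash
python3 -m creep '[{"delta_pos":[0,0,1],"yaw":0,"gripper":0},{"delta_pos":[0,0,0],"yaw":0,"gripper":0}]'|grep -E "ee_p|wri"
python3 -m creep '[{"delta_pos":[0,0,0.5],"yaw":0,"gripper":0},{"delta_pos":[0,0,0],"yaw":0,"gripper":0}]'|grep -E "time|ee_p|wri"
python3 -m creep '[{"delta_pos":[0,0,0.5],"yaw":0,"gripper":0},{"delta_pos":[0,0,0],"yaw":0,"gripper":0}]'|grep -E "time|ee_p|wri"
```

```text
ee_pos: [508.4, 287.9, 63.7]
wrist_force: [0.7, -0.5, 0.9]
time_s: 19.65
ee_pos: [508.4, 287.9, 63.3]
wrist_force: [-0.2, -0.3, 2.0]
time_s: 19.9
ee_pos: [508.4, 287.9, 63.0]
wrist_force: [-1.4, -0.4, 4.8]
```

All four pins are on their stops. I retreat straight up and check the side view.

```bash
python3 -m creep '[{"delta_pos":[0,0,-15],"yaw":0,"gripper":0},{"delta_pos":[0,0,-40],"yaw":0,"gripper":0},{"delta_pos":[0,0,-40],"yaw":0,"gripper":0},{"delta_pos":[0,0,-40],"yaw":0,"gripper":0},{"delta_pos":[0,0,0],"yaw":0,"gripper":0}]' | grep -E "time|ee_p|wri"
python3 - <<'E'
from h import *
s=robot.get_image("side");a=cv2.imread("pics/side0.png")
cv2.imwrite("pics/s2.png",cv2.resize(np.hstack([a[160:240,200:300],s[160:240,200:300]]),None,fx=4,fy=4,interpolation=2))
E
```

```text
time_s: 20.52
ee_pos: [509.4, 288.2, 201.6]
wrist_force: [0.5, -0.3, -0.4]
```

View pics/s2.png

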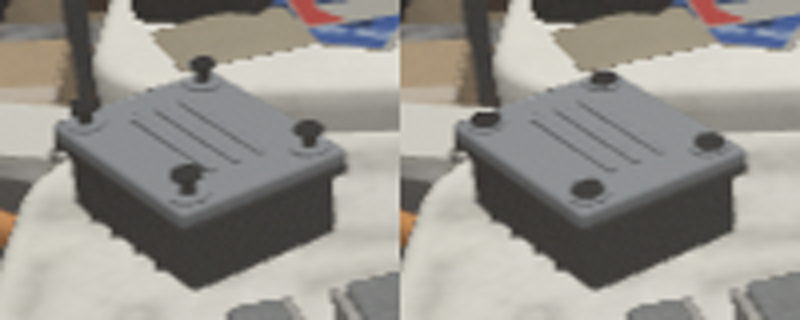

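Before (left) the heads stood proud. After (right), at crop pixels (485,120), (603,78), (709,141) and (587,189), all four sit on their bosses, and the box hasn't moved.

```bash
python3 -c "
from rig import robot
print(robot.sign_off())"
```

```text
the job is handed in; nothing more can be done
None
```

All four pins were pushed fully home in the required order with no more than about 5 N read at the wrist, the box did not visibly move and the arm kept clear of the bystanders; the job was handed in at about 21 s, and sign-off returned no verdict.

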